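# Close the coffee mill

### The job

Put the black screw lid back on the copper coffee mill: set it on the neck, turn it gently backwards (anticlockwise) until it drops into the start of its thread, then screw it forwards (clockwise) until it is fully home, and let go. The mill stands freely on its rubber feet, so go gently: do not force the lid and do not twist the mill round, and leave the other kitchen things where they are.

Things in the scene. Friction and masses are not known exactly. Their poses are not given: they have to be found in the camera images.
- mill: Copper electric coffee mill, 104 mm across, black foot. It cannot slide or tip, but twists round on its rubber feet under about 0.4 N m. Origin: centre of its underside. White neck, 60 mm across, bevelled rim, outside thread of four starts (70 mm across). The thread's angle differs each time and is not measured. More than 40 N from the lid spoils it.
- mill_rim (a point): Centre of the neck's flat top rim, 146 mm above the table, z up. Going anticlockwise from above, each quarter of the thread has: a stop tooth (8 deg) as high as the rim, a level ledge (63 deg) 4 mm below the rim, a gap (19 deg) just before the next tooth. From the gap a groove runs clockwise and down under the ledge.
- mill_switch (a point): White button on the front of the mill, 52 mm from its axis, 70 mm above the table, on the mill's -x side. It moves if the mill is twisted on its feet.
- mill_seal (a point): Centre of the dark rubber seal in the neck's mouth, 48 mm across, sprung: it stands 2.5 mm above the rim and takes 5 N to press flush (2 N per mm), so the turning moment rises softly over the last 0.5 rad, to 0.1 to 0.25 N m, and steeply once the lid is on the rim; then stop. Lid stays where it is screwed. This point is 2.5 mm above the rim and does not move.
- lid: Round black screw lid, 80 mm across, 0.09 to 0.17 kg, at first right way up on the table. Origin: centre of the open underside (skirt's lower edge), z up. Top face at 22 mm; underside of the top, which seats on the rim, at 17 mm. Four lugs inside the skirt, 8 mm wide, on its x and y axes, reach almost to the skirt's edge. Screws on clockwise seen from above.
- lid_wing (a point): Middle of the red upright wing grip on the lid, 34 mm above the lid's origin; same axes as the lid. The wing is 50 mm long along x, 14 mm thick along y, and runs from 22 to 46 mm above the lid's origin. Held loosely (fingers 18 mm apart) it is still turned by them, with about 0.15 rad of play, while the lid is free to slide down.
- lid_seat (a point): Centre of the underside of the lid's top, 17 mm above its origin. Height above mill_rim: 16 mm with the lugs on the stop teeth (slips to the ledges when turned), 12 mm on the ledges, 3.5 mm once dropped into the gaps (the click), 0 fully home. From the click 0.2 rad clockwise brings it onto the seal, about 0.9 rad brings it home. Clockwise from the ledges it jams on the teeth.
- lid_lugs (a point): Centre of the ring of four lugs inside the lid, 4 mm above the lid's origin. Turned anticlockwise from the ledges (at most about 1.2 rad; 1.5 if they began on the teeth) the lugs reach the gaps and meet the next teeth. There the lid falls 8 mm by its own weight, if it is free to slide down and not pressed hard on the teeth; if it hangs, ease back a little.
- bowl: Bystander, leave alone: small white bowl, 84 mm across, 45 mm tall. Origin: centre of its underside.
- teaspoon: Bystander, leave alone: steel teaspoon, 140 mm long, lying flat; 25 mm tall at most.
- mug: Bystander, leave alone: blue mug, 80 mm across, 92 mm tall. Origin: centre of its underside.
- coffee_jar: Bystander, leave alone: amber jar with red cap, 76 mm across, 120 mm tall. Origin: centre of its underside.
- spice_a: Bystander, leave alone: glass spice jar, green cap, 44 mm across, 95 mm tall. Origin: centre of its underside.
- spice_b: Bystander, leave alone: glass spice jar, yellow cap, 44 mm across, 95 mm tall. Origin: centre of its underside.
- pepper_mill: Bystander, leave alone: dark wooden pepper mill, 52 mm across, 125 mm tall. Origin: centre of its underside.
There are look-alikes about, which are no part of the job. What is meant by the lid is not blue, green or turquoise, and is the larger of those in its own colour.

How it is judged:
On the way, in this order (a step that is already met when the one before it is completed fails the run):
1. the lid is brought upright over or onto the mill's neck, not yet in its thread (z of lid in the frame of mill_rim between -0.008 and 0.06 m and horizontal distance between lid and mill_rim below 0.012 m and angle between lid's own z axis and vertical below 0.15 rad), for 0.1 s.
2. the lid has dropped level into the start of the thread (its origin about 13.5 mm below the rim) before it is screwed down (z of lid in the frame of mill_rim between -0.0155 and -0.011 m and horizontal distance between lid and mill_rim below 0.004 m and angle between lid's own z axis and vertical below 0.06 rad), for 0.1 s.
At the end, for the whole second after the job is handed in: the lid is fully home on the mill: its origin at least 15.5 mm below the rim (home is 17 mm), centred within 4 mm, level within 0.05 rad, at rest and let go (z of lid in the frame of mill_rim below -0.0155 m and horizontal distance between lid and mill_rim below 0.004 m and angle between lid's own z axis and vertical below 0.05 rad and linear speed of lid below 0.02 m/s and angular speed of lid below 0.1 rad/s); the robot touches nothing.
It fails at once if the lid is forced: more than 40 N between the lid and the mill (contact force between lid and mill above 40 N).
It fails at once if the mill is twisted round on its feet (its switch moved more than 6 mm) (distance of mill_switch from where it was at the start of the episode above 0.006 m).
It fails at once if another kitchen thing is moved more than 30 mm (distance of any of bowl, teaspoon, mug, coffee_jar, spice_a, spice_b, pepper_mill from where it was at the start of the episode above 0.03 m).
It fails at once if an upright bystander is knocked over (angle between any of bowl, mug, coffee_jar, spice_a, spice_b, pepper_mill's own z axis and vertical above 0.6 rad).
It also fails if it takes over 72 s, if anything falls off the work surface, if the arm or the gripper's body presses on something with over 40 N, if the wrist force passes 120 N, or if a joint passes its speed limit or range.

### The arm

A 6-joint arm with a two-finger parallel gripper is mounted at the origin on the work surface. World frame = base frame: x ahead of the robot, y to its left, z up, the work surface at z = 0. Lengths are in m, angles in rad, forces in N, time in s.
With the tool pointing down it reaches from about 0.275 to 0.875 m from the base axis. Payload 12.5 kg.
Tool frame: the origin (TCP) lies at the very end of the fingers, on their centre line; the grasp point (between the pads) lies 19 mm behind it; x points along the fingers, y is the direction in which the jaws open and shut, and the axes are right-handed (so a half turn about x gives the same grasp; the last joint's range is limited). The gripper opens to 85 mm and grips with 20 to 120 N. Pads are 22 mm wide; open, the fingers measure 114 mm over their backs; the gripper's body (76 mm by 85 mm) begins 54 mm behind the grasp point. The pads swing forward as they close: fully open they stand 13 mm farther back than shut.
Start: joints at [-1.349, 0.351, 1.652, -0, 1.139, -0.085], TCP at [0.166, -0.524, 0.231] pointing down, gripper open.
Joint ranges: [-2.75, 2.75], [-0.79, 2.1], [0.01, 2.65], [-1.57, 4.71], [0.07, 3.14], [-2.87, 2.87]. Speed limits (rad/s): [2.22, 2.22, 2.79, 3.14, 3.14, 3.14].

### API

Orientations are given as a 3x3 rotation matrix whose columns are the frame's x, y, z axes.
In Python, from bench import manip gives the robot as it stands. Calls block until the motion is done:
- manip.move_ptp(position, orientation): joint-space move of the TCP to a pose.
- manip.move_l(position, attitude=None, max_speed=0.15): straight line of the TCP; attitude=None keeps the orientation; max_speed is the mean speed in m/s.
- manip.move_j(angles): joint-space move.
- manip.set_gripper(opening, effort=None): opening from 0.0 (shut) to 1.0 (fully open); effort is the grip in N (None keeps the last); returns when the fingers have stopped.
- manip.dwell(seconds).
- manip.inverse_kinematics(position, orientation): joint angles nearest the present ones, or None.
- manip.grab_frame(name): name is "side" or "top"; returns (picture, depth): 420x560x3 uint8, red, green, blue; 420x560 float32, m along the optical axis (not along the pixel's ray), 0 where there is no reading.
- manip.get_calibration(name): a dict with "camera_matrix" (3x3 intrinsics, pixels), "R" (3x3) and "t" (3): a world point X has camera coordinates R X + t. Camera axes: x right, y down, z forward; pixel columns grow to the right and rows downward; lengths in m; the calibration is good to about 2 mm. A picture is of the moment at which its call begins. get_calibration takes no time and is no camera call.
A pose or a line that the arm cannot do raises manip.Unreachable and nothing moves.
- manip.sign_off(): hands the job in, once; it reports no verdict.
Trained networks look in the newest picture that a camera, given by its name, has taken for a name from the list of things; names that differ only in an ending like _2 or _b are one class to them, and where a whole thing is asked for, a point or a joint stands for the part that bears it (a point fixed in the world has none). Each returns a list of dicts, best first, with "confidence" (0 to 1); they miss things now and then, are a little off and sometimes report something else, mostly with a low value. They report only what shows in the picture. A call takes as long as a camera call. They do not tell look-alikes from the thing itself.
- manip.look_for(camera, name): "at" ([x, y, z] in m, in world coordinates, good to about 4 mm: the middle of the surface that is visible of it).
Readings, each from a call of its own:
- manip.current_time(): time.
- manip.current_qpos(): joint angles.
- manip.current_joint_vel(): joint speeds.
- manip.current_joint_torque(): joint torques, N m.
- manip.current_ee_pos(): TCP position.
- manip.current_tcp_rot(): TCP orientation.
- manip.current_force(): force on the tool from outside, world axes, zero at the start.
- manip.current_ft_torque(): the same for the moment, N m.
- manip.current_grip_width(): opening from 0.0 (shut) to 1.0 (fully open).
Only numpy, scipy, OpenCV 4.12 (cv2) and the standard library are available. Lean on these libraries where they do the work, as an engineer would, in place of code of your own. Each camera call takes 0.05 s, during which the arm holds its last target.

## Working session

There is one attempt and no reset: what is moved stays moved. The work goes in short steps, each a Python script; the robot and the scene stay as the last script left them, time stands still between calls to the robot, and variables do not carry over. Pictures are saved under pics/ and viewed, and the job is handed in when it is done.

```bash
ls; mkdir -p pics; python3 - <<'E'
from bench import manip
import cv2
for n in("top","side"):
    p,d=manip.grab_frame(n); cv2.imwrite(f"pics/{n}0.png",p[:,:,::-1])
    c=manip.get_calibration(n); print(n,(-c["R"].T@c["t"]).round(3),c["camera_matrix"].round(1).tolist())
    for k in("lid","lid_wing","mill","mill_rim","mill_switch"):
        try: print(k,[(r["at"],r["confidence"]) for r in manip.look_for(n,k)])
        except Exception as e: print(k,e)
print(manip.current_time(),manip.current_tcp_rot())
E
```

```text
pics
top [ 0.413 -0.005  1.427] [[519.4, 0.0, 285.0], [0.0, 519.4, 208.7], [0.0, 0.0, 1.0]]
lid [([0.5744, -0.1657, 0.0257], 0.91), ([0.471, -0.273, 0.0231], 0.91), ([0.5856, -0.0057, 0.0147], 0.89), ([0.4511, -0.1456, 0.0156], 0.88), ([0.5835, -0.3018, 0.0249], 0.65)]
lid_wing [([0.45, -0.1494, 0.0184], 0.82), ([0.5709, -0.1632, 0.0197], 0.81), ([0.5843, -0.0051, 0.0117], 0.81), ([0.4741, -0.2752, 0.0211], 0.71), ([0.5865, -0.3027, 0.0202], 0.67)]
mill [([0.5605, 0.1732, 0.1202], 0.63)]
mill_rim [([0.5531, 0.1768, 0.122], 0.64), ([0.4585, 0.0096, 0.015], 0.26)]
mill_switch []
side [-0.099  0.738  1.254] [[542.7, 0.0, 279.3], [0.0, 542.7, 211.2], [0.0, 0.0, 1.0]]
lid [([0.5704, -0.1561, 0.023], 0.85), ([0.4437, -0.139, 0.0162], 0.79), ([0.5773, -0.293, 0.0198], 0.7), ([0.4655, -0.2615, 0.0212], 0.57), ([0.5755, 0.0051, 0.0145], 0.54), ([0.4365, -0.3961, 0.0681], 0.19)]
lid_wing [([0.4458, -0.1417, 0.0142], 0.9), ([0.5654, -0.1518, 0.0207], 0.86), ([0.581, -0.2907, 0.0241], 0.85), ([0.4631, -0.2667, 0.0246], 0.76), ([0.5798, -0.0007, 0.0127], 0.6), ([0.601, -0.4012, 0.061], 0.39)]
mill [([0.5442, 0.211, 0.1062], 0.6)]
mill_rim [([0.5407, 0.2117, 0.1052], 0.66)]
mill_switch [([0.5369, 0.2077, 0.1097], 0.87)]
0.6 [[-2.13741167e-05  3.02017108e-01 -9.53302505e-01]
 [ 5.06454345e-05 -9.53302504e-01 -3.02017109e-01]
 [-9.99999998e-01 -5.47357685e-05  5.08021136e-06]]
```

View pics/top0.png

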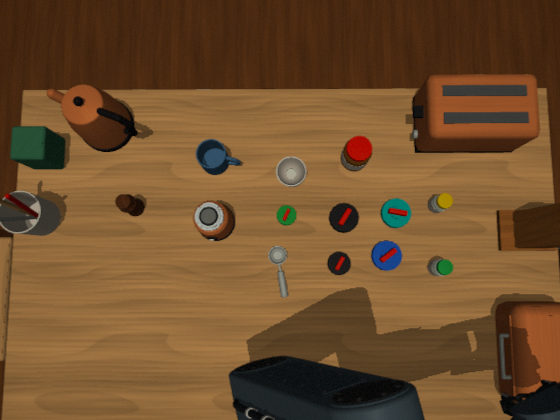

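View pics/side0.png

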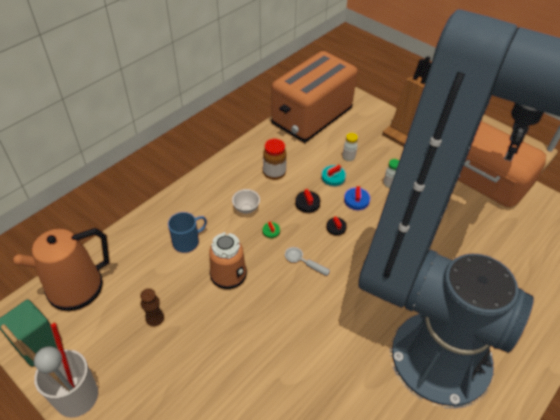

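```bash
cat > h.py <<'E'
from bench import manip
import numpy as np, cv2
def ray(n,uv,z):
    c=manip.get_calibration(n);K,R,t=c["camera_matrix"],c["R"],c["t"]
    uv=np.atleast_2d(uv).astype(float)
    d=np.c_[(uv[:,0]-K[0,2])/K[0,0],(uv[:,1]-K[1,2])/K[1,1],np.ones(len(uv))]@R
    o=-R.T@t
    return o+d*((z-o[2])/d[:,2])[:,None]
def cloud(n,d):
    c=manip.get_calibration(n);K,R,t=c["camera_matrix"],c["R"],c["t"]
    v,u=np.mgrid[:d.shape[0],:d.shape[1]]
    P=np.dstack([(u-K[0,2])/K[0,0]*d,(v-K[1,2])/K[1,1]*d,d])
    return (P-t)@R
E
python3 - <<'E'
from h import *
out={}
for n,mb,lb in(("top",(185,190,240,245),(320,195,368,240)),("side",(200,225,255,295),(290,185,326,217))):
    p,d=manip.grab_frame(n);W=cloud(n,d)
    def crop(b,s): 
        return cv2.resize(p[b[1]:b[3],b[0]:b[2],::-1],None,fx=s,fy=s,interpolation=cv2.INTER_NEAREST)
    cv2.imwrite(f"pics/{n}_mill.png",crop(mb,8));cv2.imwrite(f"pics/{n}_lid.png",crop(lb,10))
    u0,v0,u1,v1=lb
    P=p.astype(int);red=np.zeros(d.shape,bool)
    red[v0:v1,u0:u1]=((P[...,0]>110)&(P[...,1]<60))[v0:v1,u0:u1]
    v,u=np.nonzero(red);w=W[red];print(n,"red",len(w),"z",np.percentile(w[:,2],[5,50,95]).round(4))
    (c,s,a)=cv2.minAreaRect(np.c_[u,v].astype(np.float32));print(c,s,a,"ray at .046",ray(n,c,.046).round(4))
    q=w[w[:,2]>.040]; 
    if len(q)>5:
        m=q.mean(0);e=np.linalg.svd(q[:,:2]-m[:2],full_matrices=False)[2][0];print("top pts",len(q),m.round(4),"dir",np.degrees(np.arctan2(e[1],e[0])))
    blk=np.zeros(d.shape,bool);blk[v0:v1,u0:u1]=((P.sum(2)<110))[v0:v1,u0:u1]
    w=W[blk];
    print("blk",len(w),"z",np.percentile(w[:,2],[5,50,95]).round(4))
    q=w[(w[:,2]>.012)&(w[:,2]<.030)];m=q.mean(0);print("lid top centroid",m.round(4),cv2.minEnclosingCircle(q[:,:2].astype(np.float32)))
    u0,v0,u1,v1=mb
    q=W[v0:v1,u0:u1].reshape(-1,3);q=q[q[:,2]>.138];print("mill rim",len(q),q.mean(0).round(4),cv2.minEnclosingCircle(q[:,:2].astype(np.float32)))
E
```

```text
top red 89 z [0.041  0.0458 0.0504]
(344.8088073730469, 215.98529052734375) (4.801959991455078, 18.00735092163086) 30.963756561279297 ray at .046 [[ 0.5749 -0.1614  0.046 ]]
top pts 88 [ 0.575  -0.1615  0.0459] dir 147.68175984135888
blk 546 z [0.0162 0.0219 0.0277]
lid top centroid [ 0.5735 -0.1597  0.0218] ((0.5747128129005432, -0.16067898273468018), 0.03919430077075958)
mill rim 595 [0.5621 0.1841 0.1676] ((0.5003570318222046, 0.10492764413356781), 0.14056451618671417)
side red 73 z [0.0226 0.0418 0.0467]
(308.5344543457031, 196.08621215820312) (13.92715072631836, 5.756555557250977) 68.19859313964844 ray at .046 [[ 0.5646 -0.154   0.046 ]]
top pts 50 [ 0.5687 -0.1574  0.0435] dir 145.93143880486352
blk 258 z [0.0109 0.0196 0.0249]
lid top centroid [ 0.5652 -0.1477  0.0196] ((0.569283664226532, -0.15760032832622528), 0.03957870602607727)
mill rim 446 [0.5352 0.2118 0.1843] ((0.24761204421520233, 0.4560292065143585), 0.44691532850265503)
```

View pics/top_mill.png

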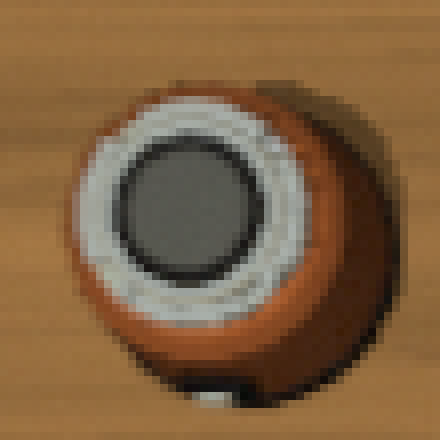

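View pics/side_mill.png

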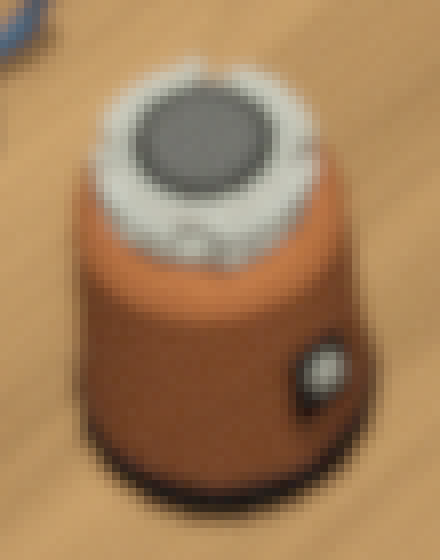

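View pics/side_lid.png

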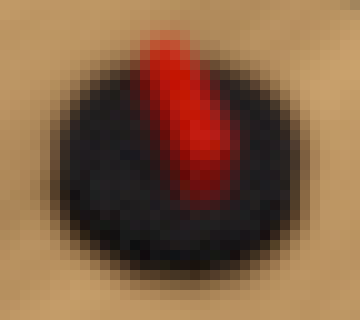

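```bash
cat > m.py <<'E'
from h import *
from scipy.optimize import least_squares
def proj(n,X):
    c=manip.get_calibration(n);Y=X@c["R"].T+c["t"];q=Y@c["camera_matrix"].T;return q[:,:2]/q[:,2:]
def segs(n,p,lidwin,millwin):
    P=p.astype(int);m=np.zeros(p.shape[:2],np.uint8);u0,v0,u1,v1=lidwin
    hsv=cv2.cvtColor(p,cv2.COLOR_RGB2HSV).astype(int)
    m[v0:v1,u0:u1]=((P.sum(2)<230)|((P[...,0]>110)&(P[...,1]<60)))[v0:v1,u0:u1]
    s=np.zeros(p.shape[:2],np.uint8);u0,v0,u1,v1=millwin
    s[v0:v1,u0:u1]=((hsv[...,2]<135)&(hsv[...,1]<80))[v0:v1,u0:u1]
    return m,s
def cen(m):
    k,l,st,c=cv2.connectedComponentsWithStats(m,connectivity=4)
    i=1+np.argmax(st[1:,4]);cc,_=cv2.findContours((l==i).astype(np.uint8),0,1)
    h=cv2.convexHull(cc[0])[:,0].astype(float)
    M=np.zeros(m.shape,np.uint8);cv2.fillConvexPoly(M,h.astype(np.int32),1)
    v,u=np.nonzero(M);return np.array([u.mean(),v.mean()]),len(u)
a=np.linspace(0,2*np.pi,60,endpoint=False);C=np.c_[np.cos(a),np.sin(a)]
def hullc(n,X):
    h=cv2.convexHull(proj(n,X).astype(np.float32));M=cv2.moments(h);return np.array([M["m10"]/M["m00"],M["m01"]/M["m00"]]),M["m00"]
E
python3 - <<'E'
from m import *
th=np.radians(147.5)
for n,lw,mw in(("top",(322,195,368,240),(194,202,222,232)),("side",(290,185,326,217),(213,230,238,255))):
    p,d=manip.grab_frame(n);m,s=segs(n,p,lw,mw)
    cl,al=cen(m);cs,as_=cen(s)
    wing=np.array([[i*.025,j*.007] for i in(-1,1) for j in(-1,1)])@np.array([[np.cos(th),np.sin(th)],[-np.sin(th),np.cos(th)]])
    def L(x): return np.vstack([np.c_[C*.04+x,0*a],np.c_[C*.04+x,0*a+.022],np.c_[wing+x,[.046]*4]])
    r=least_squares(lambda x:hullc(n,L(x))[0]-cl,[.57,-.16]);print(n,"lid",r.x.round(4),al,hullc(n,L(r.x))[1])
    S=lambda x:np.c_[C*.024+x,0*a+.1485]
    r=least_squares(lambda x:hullc(n,S(x))[0]-cs,[.57,.18]);print(n,"mill",r.x.round(4),cs,as_,hullc(n,S(r.x))[1])
E
```

```text
top lid [ 0.5751 -0.1613] 729 700.6041428747121
top mill [0.5651 0.1885] [208.3015873  215.66349206] 315 291.672948180465
side lid [ 0.5715 -0.1591] 467 534.1754933332559
side mill [0.5608 0.1904] [225.08673469 242.33673469] 196 219.13340451032855
```

```bash
cat >> m.py <<'E'
def R(deg):
    f=np.radians(deg);c,s=np.cos(f),np.sin(f);return np.array([[0,c,s],[0,s,-c],[-1,0,0.]])
LID=np.array([.5733,-.1602]);MILL=np.array([.563,.1894])
def st():
    print("t",round(manip.current_time(),2),"tcp",np.round(manip.current_ee_pos(),4),"F",np.round(manip.current_force(),2),"M",np.round(manip.current_ft_torque(),3),"w",round(manip.current_grip_width(),4),"q6",round(manip.current_qpos()[5],3))
E
python3 - <<'E'
from m import *
for nm,xy,z in(("lid",LID,.026),("mill",MILL,.17)):
    for f in range(-180,180,30):
        q=manip.inverse_kinematics([*xy,z],R(f+.0)); print(nm,f,None if q is None else np.round(q,2))
E
```

```text
lid -180 [-0.35  0.7   1.66 -0.    0.78  2.79]
lid -150 [-0.35  0.7   1.66 -0.    0.78  2.27]
lid -120 [-0.35  0.7   1.66 -0.    0.78  1.74]
lid -90 [-0.35  0.7   1.66 -0.    0.78  1.22]
lid -60 [-0.35  0.7   1.66 -0.    0.78  0.7 ]
lid -30 [-0.35  0.7   1.66 -0.    0.78  0.17]
lid 0 [-0.35  0.7   1.66 -0.    0.78 -0.35]
lid 30 [-0.35  0.7   1.66 -0.    0.78 -0.87]
lid 60 [-0.35  0.7   1.66 -0.    0.78 -1.4 ]
lid 90 [-0.35  0.7   1.66 -0.    0.78 -1.92]
lid 120 [-0.35  0.7   1.66 -0.    0.78 -2.45]
lid 150 None
mill -180 None
mill -150 [ 0.25  0.5   1.59 -0.    1.05  2.86]
mill -120 [ 0.25  0.5   1.59 -0.    1.05  2.34]
mill -90 [ 0.25  0.5   1.59 -0.    1.05  1.82]
mill -60 [ 0.25  0.5   1.59 -0.    1.05  1.29]
mill -30 [ 0.25  0.5   1.59 -0.    1.05  0.77]
mill 0 [ 0.25  0.5   1.59 -0.    1.05  0.25]
mill 30 [ 0.25  0.5   1.59 -0.    1.05 -0.28]
mill 60 [ 0.25  0.5   1.59 -0.    1.05 -0.8 ]
mill 90 [ 0.25  0.5   1.59 -0.    1.05 -1.32]
mill 120 [ 0.25  0.5   1.59 -0.    1.05 -1.85]
mill 150 [ 0.25  0.5   1.59 -0.    1.05 -2.37]
```

```bash
python3 - <<'E'
from m import *
manip.set_gripper(.85,20)
manip.move_ptp([*LID,.10],R(-32.5))
manip.move_l([*LID,.027],max_speed=.1); st()
manip.set_gripper(0.3,20); st()
manip.set_gripper(.85); manip.move_l([*LID,.085],max_speed=.2); st()
for n in("side","top"):
    p,d=manip.grab_frame(n); cv2.imwrite(f"pics/{n}1.png",p[:,:,::-1])
    b=(270,165,346,237) if n=="side" else (310,185,380,250)
    cv2.imwrite(f"pics/{n}1c.png",cv2.resize(p[b[1]:b[3],b[0]:b[2],::-1],None,fx=6,fy=6,interpolation=0))
E
```

```text
t 4.0 tcp [ 0.5737 -0.1603  0.0275] F [ 0.41 -0.09 -0.5 ] M [-0.04  -0.013  0.029] w 0.8548 q6 0.217
t 4.33 tcp [ 0.5738 -0.1604  0.0278] F [-0.03  0.31  6.35] M [ 0.022  0.121 -0.026] w 0.581 q6 0.217
t 5.12 tcp [ 0.5734 -0.1602  0.0854] F [ 0.14  0.24 -1.36] M [0.045 0.078 0.017] w 0.8504 q6 0.217
```

View pics/side1.png

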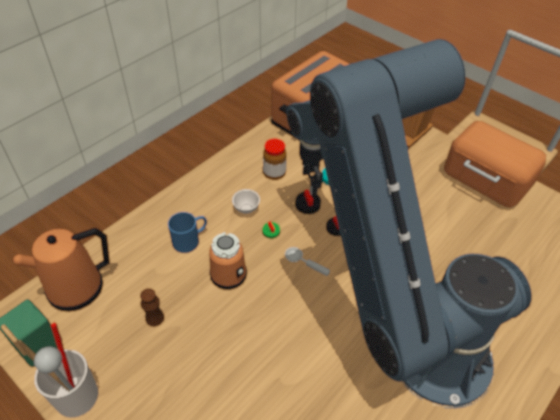

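View pics/top1.png

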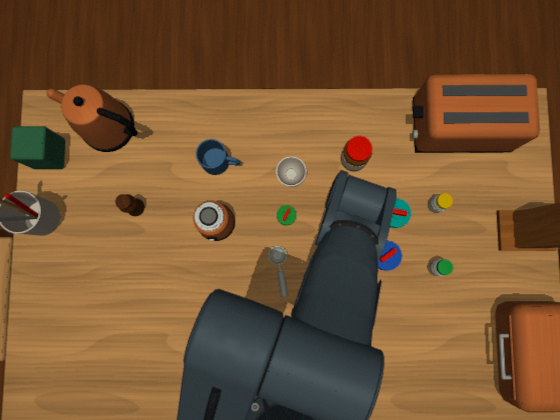

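```bash
python3 - <<'E'
from m import *
P=np.array([.5736,-.1603])
manip.set_gripper(.6,30)
manip.move_ptp([*P,.085],R(57.5))
manip.move_l([*P,.027],max_speed=.12); st()
manip.set_gripper(0.0,30); st()
manip.move_l([*P,.06],max_speed=.1); st()
manip.move_l([*P,.23],max_speed=.25)
manip.move_ptp([*MILL,.23],R(57.5)); manip.dwell(.3);st()
p,d=manip.grab_frame("side"); cv2.imwrite("pics/side2.png",p[:,:,::-1])
b=(190,170,270,270)
cv2.imwrite("pics/side2c.png",cv2.resize(p[b[1]:b[3],b[0]:b[2],::-1],None,fx=6,fy=6,interpolation=0))
E
```

```text
t 7.6 tcp [ 0.5739 -0.1604  0.0274] F [0.16 0.39 0.74] M [-0.033  0.023 -0.005] w 0.5971 q6 -1.354
t 8.02 tcp [ 0.5741 -0.1604  0.0278] F [-1.19  0.05  5.97] M [0.048 0.123 0.005] w 0.1596 q6 -1.354
t 8.5 tcp [ 0.5735 -0.1603  0.0601] F [-0.08 -0.24 -1.15] M [ 0.054  0.016 -0.007] w 0.1565 q6 -1.354
t 10.95 tcp [0.5632 0.1888 0.23  ] F [ 0.08  0.44 -0.96] M [-0.005  0.002  0.016] w 0.1533 q6 -0.757
```

View pics/side2c.png

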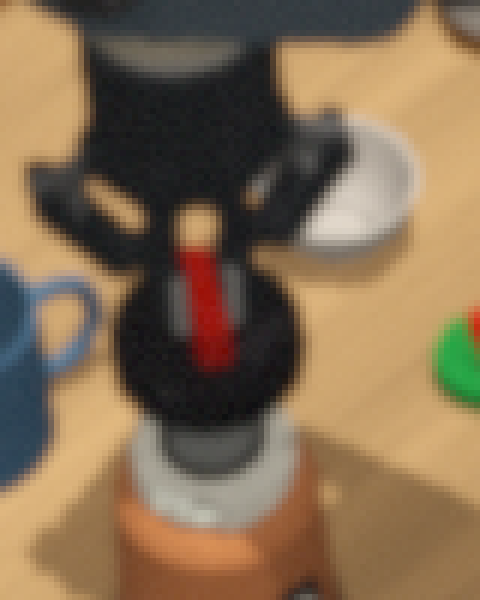

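```bash
python3 - <<'E'
from m import *
p=cv2.imread("pics/side2.png")[:,:,::-1];g=p.astype(int).sum(2).astype(float)
# subpixel edges: along rays from approx lid centre outwards in lower half
x0=np.array([.5634,.1888]);zb=.2022
def model(x): 
    h=cv2.convexHull(proj("side",np.vstack([np.c_[C*.04+x,0*a+zb],np.c_[C*.04+x,0*a+zb+.022]])).astype(np.float32)); return h
c0,_=hullc("side",np.vstack([np.c_[C*.04+x0,0*a+zb],np.c_[C*.04+x0,0*a+zb+.022]]))
pts=[]
for t in np.radians(np.arange(-5,186,5)):
    s=np.arange(8,24,.25);q=c0+s[:,None]*[np.cos(t),np.sin(t)]
    pr=cv2.remap(g.astype(np.float32),q[:,0].astype(np.float32).reshape(1,-1),q[:,1].astype(np.float32).reshape(1,-1),1)[0]
    i=np.argmax(np.gradient(pr)); pts.append(q[i]);
pts=np.array(pts);print(c0,np.hypot(*(pts-c0).T).round(1).tolist())
f=lambda x:[cv2.pointPolygonTest(model(x),tuple(map(float,u)),True) for u in pts]
r=least_squares(f,x0,loss="soft_l1",diff_step=1e-3);print("side-cam lid",r.x.round(4),"vs tcp",x0,np.round(f(r.x),1).tolist())
n="side";m,s=segs(n,p,(290,185,326,217),(213,230,238,255))
E
```

```text
[223.28426824 225.49872873] [16.5, 16.0, 17.5, 16.8, 16.8, 17.0, 17.3, 17.3, 17.0, 16.8, 16.8, 16.8, 17.5, 20.5, 21.8, 22.7, 23.7, 23.2, 23.8, 23.8, 23.0, 22.7, 22.0, 20.0, 16.8, 16.3, 16.2, 16.0, 16.0, 16.0, 15.8, 15.7, 15.5, 15.5, 15.5, 14.7, 14.7, 14.8, 14.7]
side-cam lid [0.5487 0.1987] vs tcp [0.5634 0.1888] [0.3, 1.2, 0.0, 1.0, 1.4, 1.7, 2.1, 2.7, 3.5, 4.1, 4.3, 4.5, 3.8, 0.8, -0.5, -1.5, -2.6, -2.1, -2.7, -2.8, -2.1, -1.9, -1.2, 0.6, 3.7, 4.0, 3.7, 3.5, 3.0, 2.4, 1.9, 1.3, 1.1, 0.7, 0.5, 0.9, 0.5, 0.1, -0.3]
```

```bash
cat > fit.py <<'E'
from m import *
def fitlid(fn,x0,zb,rmax=20.5,smin=11,ang=(-10,191)):
    p=cv2.imread(fn)[:,:,::-1];g=p.astype(np.float32).sum(2)
    pt=lambda x:np.vstack([np.c_[C*.04+x,0*a+zb],np.c_[C*.04+x,0*a+zb+.022]])
    model=lambda x:cv2.convexHull(proj("side",pt(x)).astype(np.float32))
    c0,_=hullc("side",pt(x0));pts=[]
    for t in np.radians(np.arange(*ang,5)):
        s=np.arange(smin,24,.25);q=(c0+s[:,None]*[np.cos(t),np.sin(t)]).astype(np.float32)
        pr=cv2.remap(g,q[:,:1].copy(),q[:,1:].copy(),1)[:,0]
        k=np.nonzero((pr[:-1]<165)&(pr[1:]>=165))[0]
        if len(k) and s[k[0]]<rmax: pts.append(q[k[0]])
    pts=np.array(pts)
    f=lambda x:[cv2.pointPolygonTest(model(x),tuple(map(float,u)),True) for u in pts]
    r=least_squares(f,x0,loss="soft_l1",diff_step=1e-3)
    print("side lid",r.x.round(4),"bias(side-true)",(r.x-x0).round(4),len(pts),np.round(f(r.x),1).tolist());return r.x
E
python3 - <<'E'
from fit import *
for zb in(.2022,.2042):fitlid("pics/side2.png",np.array([.5634,.1888]),zb)
E
```

```text
side lid [0.5618 0.1869] bias(side-true) [-0.0016 -0.0019] 41 [2.1, 2.0, 1.8, 1.7, 1.6, 1.7, 1.4, 1.0, 1.1, 1.2, 0.9, 0.9, 0.4, -0.1, -1.0, -0.7, -0.6, -0.8, -0.6, -0.7, -0.7, -0.7, -0.7, -1.0, -1.1, -0.3, 0.3, 0.4, 0.7, 0.8, 0.9, 0.9, 0.9, 1.0, 1.1, 1.1, 1.0, 1.0, 1.1, 1.3, 1.8]Traceback (most recent call last):
  File "<stdin>", line 2, in <module>
  File "fit.py", line 14, in fitlid
    r=least_squares(f,x0,loss="soft_l1",diff_step=1e-3)
    return func(*args, **kwargs)
    result = trf(vector_fun.fun, vector_fun.jac, x0, f0, J0, lb, ub, ftol, xtol,
                 gtol, max_nfev, x_scale, loss_function, tr_solver,
                 tr_options.copy(), verbose, callback=callback_wrapped)
    return trf_no_bounds(
        fun, jac, x0, f0, J0, ftol, xtol, gtol, max_nfev, x_scale,
        loss_function, tr_solver, tr_options, verbose, callback=callback)
    f_new = fun(x_new)
    self._update_fun()
    ~~~~~~~~~~~~~~~~^^
    self.f = self.fun_wrapped(xp_copy(self.x))
             ~~~~~~~~~~~~~~~~^^^^^^^^^^^^^^^^^
    return np.atleast_1d(self.fun(x))
                         ~~~~~~~~^^^
    return self.f(x, *self.args, **self.kwargs)
           ~~~~~~^^^^^^^^^^^^^^^^^^^^^^^^^^^^^^
  File "fit.py", line 13, in <lambda>
    f=lambda x:[cv2.pointPolygonTest(model(x),tuple(map(float,u)),True) for u in pts]
                                     ~~~~~^^^
  File "fit.py", line 5, in <lambda>
    model=lambda x:cv2.convexHull(proj("side",pt(x)).astype(np.float32))
                                  ~~~~^^^^^^^^^^^^^^
  File "m.py", line 4, in proj
    c=manip.get_calibration(n);Y=X@c["R"].T+c["t"];q=Y@c["camera_matrix"].T;return q[:,:2]/q[:,2:]
ValueError: time passes only in moves, steps and waits
```

```bash
python3 - <<'E'
from m import *
X=np.array([.5632,.1902])
manip.move_l([*X,.178],max_speed=.1); manip.dwell(.2); st()
F0=np.array(manip.current_force())
z=.178
while z>.1665:
    z-=.0012; manip.move_l([*X,z],max_speed=.03)
    F=np.array(manip.current_force())-F0; print(round(z,4),F.round(2))
    if np.linalg.norm(F)>4: break
st()
p,d=manip.grab_frame("side"); b=(190,170,270,270)
cv2.imwrite("pics/side3.png",p[:,:,::-1]);cv2.imwrite("pics/side3c.png",cv2.resize(p[b[1]:b[3],b[0]:b[2],::-1],None,fx=6,fy=6,interpolation=0))
E
```

```text
t 11.87 tcp [0.5635 0.1903 0.1787] F [ 0.51 -0.38 -0.83] M [-0.006  0.03  -0.074] w 0.1558 q6 -0.756
0.1768 [ 0.03  0.78 -0.06]
0.1756 [-0.84  0.64  0.22]
0.1744 [0.84 0.08 1.35]
0.1732 [-0.53  0.65  1.71]
0.172 [2.49 0.21 2.09]
0.1708 [-0.77  0.21 10.55]
t 13.37 tcp [0.5637 0.1903 0.1718] F [-0.26 -0.17  9.72] M [-0.309  0.018  0.014] w 0.1594 q6 -0.756
```

View pics/side3c.png

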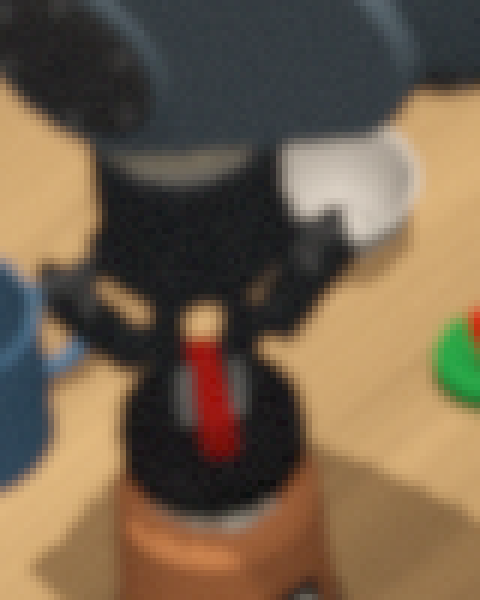

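```bash
python3 - <<'E'
from m import *
X=np.array([.5632,.1898])
manip.move_l([*X,.172],max_speed=.03); st()
manip.set_gripper(.212,20); manip.dwell(.3); st()
p,d=manip.grab_frame("side"); b=(190,170,270,270)
cv2.imwrite("pics/side4.png",p[:,:,::-1]);cv2.imwrite("pics/side4c.png",cv2.resize(p[b[1]:b[3],b[0]:b[2],::-1],None,fx=6,fy=6,interpolation=0))
W=cloud("side",d);P=p.astype(int);red=(P[...,0]>90)&(P[...,1]<50);red[:225]=0;red[255:]=0;red[:,:215]=0;red[:,235:]=0
print(len(W[red]),np.percentile(W[red],[5,50,95],axis=0).round(4))
E
```

```text
t 13.67 tcp [0.5635 0.1897 0.1722] F [ 2.13 -0.58  2.69] M [-0.141 -0.48   0.053] w 0.1581 q6 -0.757
t 14.19 tcp [0.5631 0.1898 0.1719] F [-0.95  0.75  0.45] M [0.008 0.005 0.05 ] w 0.2142 q6 -0.757
120 [[0.5381 0.1809 0.1704]
 [0.5533 0.1962 0.187 ]
 [0.5728 0.2069 0.1933]]
```

View pics/side4c.png

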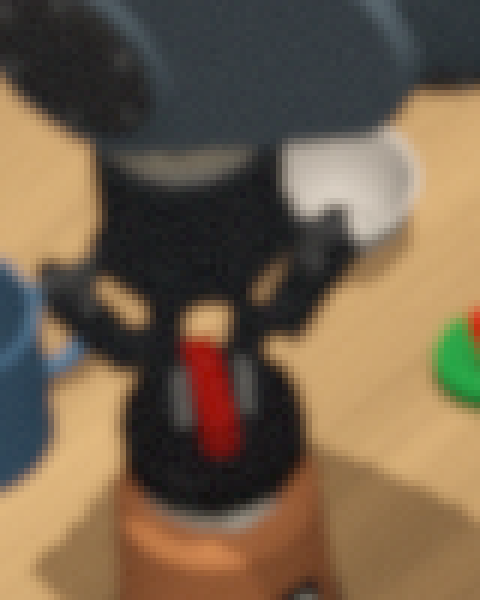

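```bash
cat >> m.py <<'E'
def look(fn=None,n="side"):
    p,d=manip.grab_frame(n);W=cloud(n,d);P=p.astype(int);red=(P[...,0]>90)&(P[...,1]<50)
    red[:215]=0;red[258:]=0;red[:,:205]=0;red[:,245:]=0
    if fn:
        b=(190,170,270,270);cv2.imwrite("pics/"+fn,cv2.resize(p[b[1]:b[3],b[0]:b[2],::-1],None,fx=6,fy=6,interpolation=0))
    w=W[red];v,u=np.nonzero(red)
    blk=(P.sum(2)<130);col=[np.nonzero(blk[225:270,c])[0].max()+225 if blk[225:270,c].any() else 0 for c in(222,225,228)]
    return len(w),np.percentile(w[:,2],[50,90]).round(4) if len(w) else None,col
def turn(dphi):
    q=np.array(manip.current_qpos());q[5]-=dphi;manip.move_j(q)
E
python3 - <<'E'
from m import *
q0=np.array(manip.inverse_kinematics([.5632,.1898,.1715],R(57.5)));manip.move_j(q0);print(look())
for i in range(5):
    q0[5]-=.1;manip.move_j(q0.copy())
    print(round(.1*(i+1),2),look(),np.round(manip.current_force(),1),round(manip.current_ft_torque()[2],3))
    if abs(manip.current_ft_torque()[2])>.2: break
look("s5.png");st()
E
```

```text
(119, array([0.1878, 0.1914]), [np.int64(254), np.int64(254), np.int64(254)])
0.1 (113, array([0.1868, 0.1916]), [np.int64(254), np.int64(254), np.int64(254)]) [ 0.5 -0.3  0.6] 0.015
0.2 (108, array([0.1868, 0.1908]), [np.int64(254), np.int64(254), np.int64(254)]) [-0.4  0.6  0.5] -0.012
0.3 (98, array([0.1826, 0.1873]), [np.int64(254), np.int64(255), np.int64(254)]) [ 0.5 -0.3 -0.2] 0.023
0.4 (90, array([0.1826, 0.1869]), [np.int64(254), np.int64(254), np.int64(254)]) [ 0.5  0.1 -0.8] -0.01
0.5 (84, array([0.1825, 0.187 ]), [np.int64(254), np.int64(255), np.int64(254)]) [-0.5  0.6  0.1] -0.012
t 16.09 tcp [0.5632 0.1898 0.1715] F [ 0.28 -0.09 -0.72] M [ 0.014  0.021 -0.022] w 0.2154 q6 -1.253
```

View pics/s5.png

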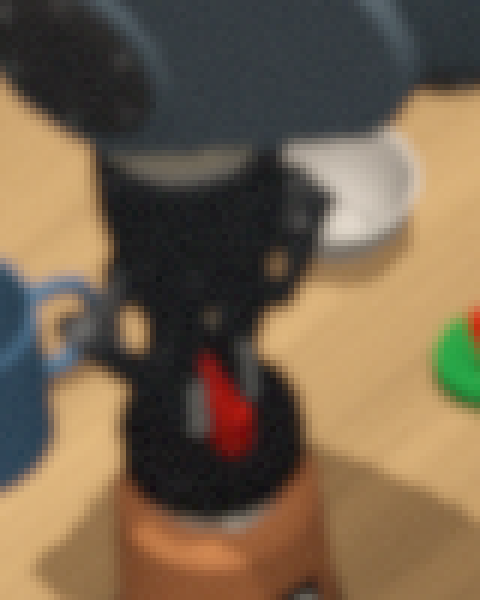

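```bash
python3 - <<'E'
from m import *
ph=57.5+np.degrees(.5)
q0=np.array(manip.inverse_kinematics([.5632,.1898,.1675],R(ph)));manip.move_j(q0);print(look());st()
s=0
for i in range(24):
    dq=.1 if s<.35 else .05
    s+=dq;q0[5]-=dq;manip.move_j(q0.copy())
    l=look();M=manip.current_ft_torque()[2];print(round(.5+s,2),l[:2],np.round(manip.current_force(),1),round(M,3))
    if abs(M)>.15 or (l[1] is not None and l[1][1]<.1825) or q0[5]<-2.8: break
look("s6.png");st()
E
```

```text
(80, array([0.1825, 0.186 ]), [np.int64(254), np.int64(255), np.int64(254)])
t 16.39 tcp [0.5631 0.1898 0.1673] F [-0.36  0.34  0.29] M [ 0.017 -0.015  0.003] w 0.2136 q6 -1.256
0.6 (70, array([0.1811, 0.1871])) [0.1 0.5 0.3] 0.016
0.7 (67, array([0.1819, 0.1872])) [-0.3 -0.5  0.2] -0.014
0.8 (60, array([0.1818, 0.1869])) [ 0.2 -0.4  0.8] 0.043
0.9 (57, array([0.1816, 0.1858])) [ 0.2 -0.2  0.3] 0.014
0.95 (57, array([0.1805, 0.1865])) [-0.1 -0.6  1.5] -0.016
1.0 (59, array([0.1795, 0.1868])) [ 0.1 -0.   0.3] 0.06
1.05 (50, array([0.1816, 0.1865])) [-0.3 -0.1  0.2] -0.001
1.1 (51, array([0.1807, 0.1864])) [ 1.  -1.7  0.6] 0.02
1.15 (49, array([0.181 , 0.1862])) [ 0.7 -1.4  1.1] -0.013
1.2 (47, array([0.1825, 0.1868])) [-0.1 -1.8  0.7] -0.019
1.25 (43, array([0.1812, 0.1867])) [ 1.1 -1.   0.9] 0.003
1.3 (55, array([0.1818, 0.1874])) [ 1.2 -2.3  1. ] -0.04
1.35 (71, array([0.181 , 0.1875])) [ 0.6 -2.   1. ] -0.025
1.4 (88, array([0.1741, 0.1804])) [ 0.7 -0.6 -0.6] -0.016
t 20.64 tcp [0.563  0.1899 0.1673] F [0.25 0.01 0.64] M [-0.077 -0.062 -0.004] w 0.2122 q6 -2.155
```

View pics/s6.png

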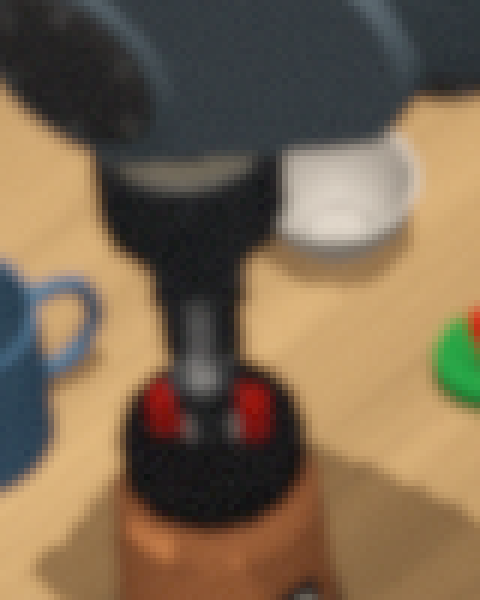

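```bash
python3 - <<'E'
from m import *
ph=57.5+np.degrees(1.4)
X=[.5632,.1899,.159]
manip.move_l(X,max_speed=.03);manip.dwell(.2);print(look());st()
q0=np.array(manip.current_qpos());q0=np.array(manip.inverse_kinematics(X,R(ph)));s=0
def rdM():
    return np.mean([manip.current_ft_torque()[2] for _ in range(4)])
for i in range(12):
    dq=.1 if s<.4 else .05
    s+=dq;q0[5]+=dq;manip.move_j(q0.copy());manip.dwell(.05)
    l=look();M=rdM();print(round(s,2),l[:2],np.round(manip.current_force(),1),round(M,3))
    if abs(M)>.15: break
look("s7.png");st()
E
```

```text
(84, array([0.1725, 0.1787]), [np.int64(257), np.int64(257), np.int64(257)])
t 21.32 tcp [0.5631 0.19   0.159 ] F [ 1.38 -0.51 -1.62] M [-0.095 -0.066  0.01 ] w 0.2148 q6 -2.157
0.1 (68, array([0.1712, 0.1783])) [ 0.1 -0.2  0.9] -0.019
0.2 (56, array([0.1723, 0.1789])) [0.1 1.1 1.2] 0.029
0.3 (59, array([0.1725, 0.1769])) [ 0.7 -0.3  0.9] 0.01
0.4 (65, array([0.173 , 0.1782])) [ 1.  -1.   0.7] 0.032
0.45 (66, array([0.1741, 0.1777])) [ 1.3 -1.3  0.9] 0.008
0.5 (72, array([0.1731, 0.1781])) [ 1.8 -2.1  1.2] -0.021
0.55 (72, array([0.1732, 0.1779])) [ 3.3 -0.9 -1.2] 0.028
0.6 (74, array([0.1728, 0.1771])) [ 5.3 -0.3 -5.4] 0.131
0.65 (76, array([0.173 , 0.1771])) [ 5.1 -0.8 -5.6] 0.165
t 24.52 tcp [0.5632 0.1899 0.1588] F [ 5.24 -0.16 -5.26] M [-0.098 -0.856  0.197] w 0.2113 q6 -1.508
```

View pics/s7.png

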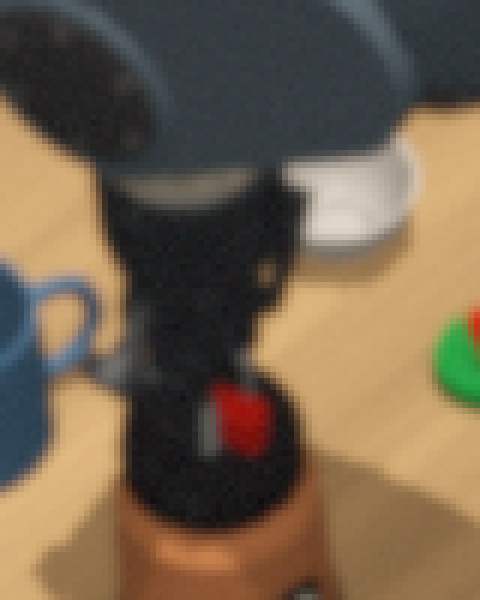

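```bash
cat >> m.py <<'E'
def rd():
    a=np.array([np.r_[manip.current_force(),manip.current_ft_torque()[2]] for _ in range(4)]).mean(0);return a.round(2)
E
python3 - <<'E'
from m import *
ph=57.5+np.degrees(1.4-.65)
q0=np.array(manip.current_qpos());q0[5]-=.12;manip.move_j(q0.copy());manip.dwell(.1);print("back .12",rd())
manip.set_gripper(.3);manip.dwell(.1);print("open",rd(),look())
X=[.5639,.1899,.158]
q0=np.array(manip.inverse_kinematics(X,R(ph+np.degrees(.12))));manip.move_j(q0.copy());print(rd())
manip.set_gripper(.212);manip.dwell(.1);print("reclosed",rd())
for s in np.arange(.05,.5,.04):
    q0[5]+=.04;manip.move_j(q0.copy());manip.dwell(.05)
    r=rd();print(round(.53+s-.01,2),look()[:2],r)
    if abs(r[3])>.12 or np.linalg.norm(r[:3])>5: break
st()
E
```

```text
back .12 [ 0.06  0.6  -0.71 -0.01]
open [ 0.79 -0.82 -0.31  0.03] (81, array([0.171 , 0.1778]), [np.int64(257), np.int64(257), np.int64(257)])
[-1.06  0.01 -0.72  0.01]
reclosed [ 0.2   0.49 -0.41  0.03]
0.57 (73, array([0.1725, 0.1776])) [ 0.28  0.7  -0.07 -0.03]
0.61 (79, array([0.1722, 0.1777])) [ 0.53  0.7   0.46 -0.03]
0.65 (77, array([0.1726, 0.1771])) [ 0.44 -0.92  0.48  0.03]
0.69 (82, array([0.1725, 0.1778])) [ 0.19 -0.28 -0.12  0.01]
0.73 (82, array([0.1716, 0.1759])) [-0.01  0.22 -0.5  -0.05]
0.77 (83, array([0.1725, 0.1772])) [ 0.66 -0.11  0.2   0.  ]
0.81 (80, array([0.1726, 0.1764])) [-0.34 -0.47 -0.36  0.08]
0.85 (80, array([0.1732, 0.1772])) [ 0.6  -0.1  -0.12 -0.02]
0.89 (84, array([0.1724, 0.1773])) [ 1.91 -0.63 -0.8   0.07]
0.93 (88, array([0.1725, 0.1759])) [ 2.95 -1.3  -2.95  0.08]
0.97 (90, array([0.1721, 0.177 ])) [ 3.24 -1.87 -4.5   0.09]
t 29.71 tcp [0.5639 0.1898 0.1579] F [ 3.02 -1.27 -3.22] M [-0.227 -0.531  0.12 ] w 0.2126 q6 -1.188
```

```bash
python3 - <<'E'
from m import *
ph=57.5+np.degrees(1.4-.97)
X=[.5645,.1896,.1572]
q0=np.array(manip.inverse_kinematics(X,R(ph)));manip.move_j(q0.copy());manip.dwell(.1);print(rd(),look()[:2])
for i in range(14):
    q0[5]+=.03;manip.move_j(q0.copy());manip.dwell(.05)
    r=rd();print(round(.97+.03*(i+1),2),look()[:2],r)
    if abs(r[3])>.2 or np.linalg.norm(r[:3])>9: break
look("s8.png");st()
E
```

```text
[ 0.28  0.65 -0.32  0.08] (86, array([0.1726, 0.1762]))
1.0 (88, array([0.1724, 0.1767])) [-0.52 -0.34  0.03  0.01]
1.03 (90, array([0.1716, 0.1765])) [ 0.98 -1.28 -1.67  0.04]
1.06 (96, array([0.1716, 0.1764])) [ 1.8  -0.51 -2.52  0.11]
1.09 (94, array([0.1718, 0.1771])) [ 1.25 -2.17 -4.1   0.12]
1.12 (97, array([0.172 , 0.1766])) [ 1.69 -1.79 -6.65  0.19]
1.15 (101, array([0.1709, 0.1767])) [ 1.83 -1.71 -8.1   0.22]
t 32.26 tcp [0.5643 0.1896 0.157 ] F [ 2.16 -1.09 -9.36] M [-0.162 -0.312  0.217] w 0.2129 q6 -1.008
```

View pics/s8.png

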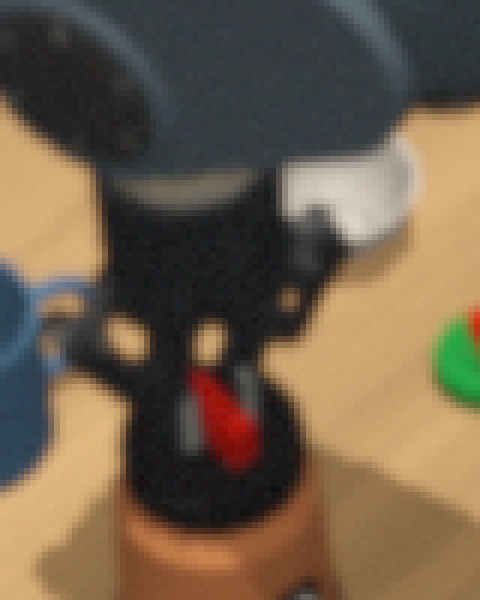

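```bash
python3 - <<'E'
from m import *
s=1.15;z=.1562
def go(s,z):
    q=np.array(manip.inverse_kinematics([.5647,.1893,z],R(57.5+np.degrees(1.4-s))));manip.move_j(q)
go(s,z);manip.dwell(.1);print(rd(),look()[:2])
for i in range(10):
    s+=.025;z-=.00012;go(s,z);manip.dwell(.05)
    r=rd();print(round(s,3),look()[:2],r)
    if abs(r[3])>.24 or np.linalg.norm(r[:3])>10: break
st()
E
```

```text
[-0.91 -0.35 -0.27  0.05] (102, array([0.1712, 0.176 ]))
1.175 (98, array([0.1711, 0.1753])) [-0.1  -0.26  0.9   0.04]
1.2 (100, array([0.1703, 0.1756])) [-0.18 -0.23  1.96  0.04]
1.225 (103, array([0.1709, 0.1763])) [ 0.2  -1.13  1.99  0.05]
1.25 (105, array([0.1711, 0.1754])) [1.33 0.07 1.33 0.04]
1.275 (106, array([0.1715, 0.1758])) [-0.11 -1.86  3.02  0.18]
1.3 (106, array([0.1701, 0.1752])) [ 0.31 -1.95  5.84  0.32]
t 34.76 tcp [0.5648 0.1893 0.1557] F [-0.38 -1.54  5.9 ] M [-0.206 -0.038  0.348] w 0.214 q6 -0.859
```

```bash
python3 - <<'E'
from m import *
q=np.array(manip.current_qpos());q[5]-=.13;manip.move_j(q);manip.dwell(.1);print(rd())
manip.set_gripper(.6,20);manip.move_l([.5647,.1893,.20],max_speed=.1)
for i in range(2):print(look()[:2])
manip.move_l([.5647,.1893,.25],max_speed=.2)
manip.move_ptp([.40,-.10,.35],R(57.5)); st()
zs=[]
for n in("side","top"):
    p,d=manip.grab_frame(n);W=cloud(n,d);P=p.astype(int)
    b=(185,195,270,290) if n=="side" else(180,185,245,250)
    cv2.imwrite(f"pics/{n}9c.png",cv2.resize(p[b[1]:b[3],b[0]:b[2],::-1],None,fx=6,fy=6,interpolation=0));cv2.imwrite(f"pics/{n}9.png",p[:,:,::-1])
    m=np.zeros(d.shape,bool);m[b[1]:b[3],b[0]:b[2]]=1
    red=m&(P[...,0]>100)&(P[...,1]<50);blk=m&(P.sum(2)<130)
    print(n,red.sum(),"red z",np.percentile(W[red][:,2],[50,75,90]).round(4),"blk z",np.percentile(W[blk][:,2],[50,75,90]).round(4))
    w=W[red];w=w[w[:,2]>.165]
    if len(w):print(w.mean(0).round(4))
E
```

```text
[ 0.13  0.32 -0.31  0.02]
(135, array([0.1697, 0.1746]))
(135, array([0.1698, 0.1745]))
t 37.92 tcp [ 0.4004 -0.0996  0.3496] F [ 0.68  0.32 -0.67] M [ 0.014 -0.091  0.027] w 0.6005 q6 -1.361
side 135 red z [0.1706 0.1733 0.1748] blk z [0.1476 0.15   0.1517]
[0.5573 0.1923 0.172 ]
top 116 red z [0.1736 0.1756 0.1778] blk z [0.1493 0.1523 0.1547]
[0.5646 0.1889 0.1742]
```

View pics/side9c.png

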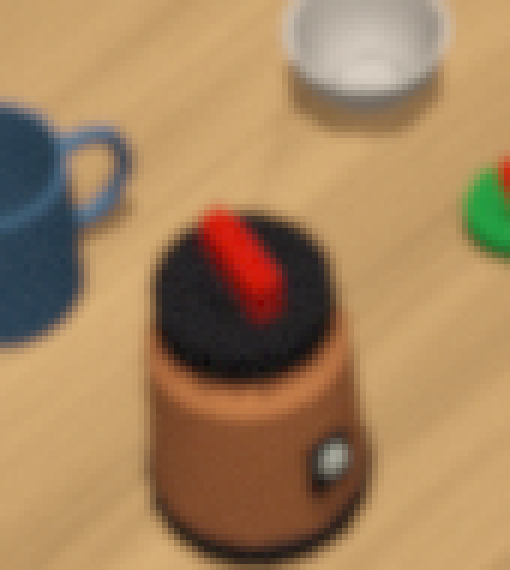

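View pics/top9c.png

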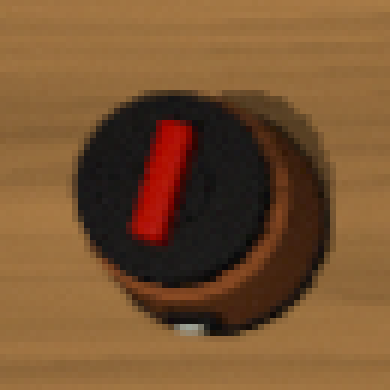

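```bash
python3 - <<'E'
from m import *
manip.sign_off()
E
```

```text
the job is handed in; nothing more can be done
```

The lid is screwed fully home on the mill and let go. I handed the job in at about 38 s; it reports no verdict.

**What I did:**
- I centred the larger black lid, gripped its wing and lowered it onto the neck. It landed on the stop teeth.
- I turned it anticlockwise with the fingers loose. It slipped to the ledges, then clicked into the thread at about 1.4 rad.
- I screwed it clockwise until the moment rose steeply, then backed off, opened the fingers and moved the arm clear.

**Last checks:**
- **Height:** the lid's top face reads about 149 to 150 mm above the table and the wing's top about 174 mm. Fully home would be 151 and 175 mm, so the camera reads about 1 mm low.
- **Position:** the lid is level and centred by eye in both pictures. In the top camera, the wing is within 1 mm of where I measured the neck's centre.
- **Mill and other things:** the switch is at the same pixel as at the start. The mug and bowl look unmoved, but I did not measure any of the other things.

**What went less well:**
- **Brief jam:** midway through screwing, the wing bound in the fingers with about 5 N sideways. I backed off, recentred and went on.
- **Moment peak:** it reached about 0.32 to 0.35 N m at the end stop, fairly close to the 0.4 N m that twists the mill.
- **Camera disagreement:** the side camera put the wing about 7 mm off in x from the top camera. It sees mainly the wing's near face and showed the same shift at the start, so I relied on the top camera.

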